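Load a photometer and hold its filter knob at the third click

TASK

Slide the sample carrier along its track, under the measuring head, fully home against the end stop. Then turn the spring-return filter knob clockwise (seen from above) from its rest position to the third click, without running on to the fourth, and finish with the gripper still holding it there: it springs back if let go. Leave the bottle, the beaker and the pipette tip box where they stand, and leave the carrier home.

Things in the scene. Friction and masses are not known exactly. Their poses are not given: they have to be found in the camera images.
- reader: The photometer, fixed to the bench, place and yaw vary. Grey base plate 150 x 460 x 12 mm along its own x, y, z, spanning y -260 to +200 mm; origin on the bench below the track's centre line; z up. The track runs along its y axis, +y is the way in. Highest parts: head 86 mm, knob 94 mm above the bench.
- track_end (a point): Foot of the end stop's face, on the track's centre line and floor (y = +55 mm in the photometer's frame, 12 mm above the bench); axes as the photometer's. The track comes to it from -y, 310 mm long, between two aluminium rails 8 mm wide, 47 mm apart inside, tops 22 mm above the bench.
- head_under (a point): Centre of the underside of the white measuring head, a bridge over the track, 61 mm above the bench; axes as the photometer's. The head is 116 mm wide (x), 70 mm long (y, from -10 to +60 mm in the photometer's frame), top 86 mm above the bench; legs 24 mm wide beside the rails.
- carrier_tab (a point): Centre of the sample carrier's upright black grip tab, 44.5 mm above the bench: 12 mm thick (x), 32 mm long (y), from 22 to 67 mm above the bench; axes as the carrier's, which run with the photometer's. Fully home it is 110 mm short of track_end along y (y = -55 mm in the photometer's frame), outside the head.
- cuvette (a point): On the carrier, loose in the track short of the head: 80 mm ahead (+y) of the tab's centre, foot of the clear cuvette. The sled is aluminium, 44 x 130 x 10 mm, 0.15 to 0.31 kg; its leading end is 110 mm ahead of the tab's centre, its trailing end 20 mm behind; the cuvette's top is 52 mm above the bench. It slides with under 4 N.
- knob_deck (a point): Centre of the white knob deck's top, 50 mm above the bench, under the knob's axis; axes as the photometer's. The deck is 150 x 130 mm (x, y). At rest the pointer stands at the longer tick, 216 degrees counter-clockwise (from above) from +x; five shorter ticks, 24 degrees apart, follow clockwise at the clicks.
- knob_grip (a point): On the filter knob's vertical axis, at the height to grip, 82 mm above the bench. The knob: a black bar 44 mm long, 14 mm thick, 56 to 94 mm above the bench, on a round dark skirt 50 mm across. This point turns with it: x runs along the bar to the end with the white pointer line, z up.
- filter_knob (a joint): Knob angle, rad: 0 at rest, growing clockwise seen from above. Clicks (dips of resistance) every 0.419 (24 degrees): third at 1.257, fourth at 1.676; it ends past the fifth. The return spring, 0.08 N m at rest, 0.13 at the third click, with +-0.05 N m of clicks on top, turns it back to 0 from anywhere when let go.
- bottle: Bystander: white capped bottle, 52 mm in diameter, 115 mm high, beyond the photometer's knob end. Origin at the centre of its underside.
- beaker: Bystander: small glass beaker, 64 mm across the rim, 75 mm high, on the robot's side of the photometer. Origin at the centre of its underside.
- tip_box: Bystander: grey box of pipette tips with a clear lid, 77 x 112 x 59 mm, beyond the photometer's track. Origin at the centre of its underside.
Not all that is in view belongs to the job. Leave any yellow look-alike of the part that bears carrier_tab alone.

How it is judged (in metres and radians):
On the way:
1. the carrier is fully home against the end stop, in the track (y of carrier_tab in the frame of reader above -0.0595 m and x of carrier_tab in the frame of reader between -0.004 and 0.004 m and z of carrier_tab in the frame of reader below 0.0485 m and angle between carrier_tab's own z axis and vertical below 0.08 rad), for 0.2 s.
At the end, for the whole second after the job is handed in: The carrier is in its track within 4.5 mm of the end stop, and the knob stands still within 0.13 rad (7 degrees) of its third click, held there by the gripper's fingers (contact of more than 1 N) (all of step 1 and value of joint filter_knob between 1.1267 and 1.3867 rad and velocity of joint filter_knob between -0.15 and 0.15 rad/s and contact force between the fingers and filter_knob above 1 N); the arm keeps its last pose, push and grip.
It fails at once if the knob is turned (more than half a click) while the carrier is not home (value of joint filter_knob above 0.20945 rad and y of carrier_tab in the frame of reader below -0.0595 m).
It fails at once if the knob runs on towards the fourth click (more than 0.6 of a click past the third) (value of joint filter_knob above 1.50804 rad).
It fails at once if the bottle is moved more than 20 mm or tipped (distance of bottle from where it was at the start of the episode above 0.02 m or angle between bottle's own z axis and vertical above 0.3 rad).
It fails at once if the beaker is moved more than 20 mm or tipped (distance of beaker from where it was at the start of the episode above 0.02 m or angle between beaker's own z axis and vertical above 0.3 rad).
It fails at once if the tip box is moved more than 20 mm or tipped (distance of tip_box from where it was at the start of the episode above 0.02 m or angle between tip_box's own z axis and vertical above 0.3 rad).
It also fails if it takes over 48 s, if anything falls off the work surface, if the arm or the gripper's body presses on something with over 40 N, if the wrist force passes 120 N, or if a joint passes its speed limit or range.

ROBOT

A 6-joint arm with a two-finger parallel gripper is mounted at the origin on the work surface. World frame = base frame: x ahead of the robot, y to its left, z up, the work surface at z = 0. Lengths are in m, angles in degrees, forces in N, time in s.
With the tool pointing down it reaches from about 0.25 to 0.725 m from the base axis. Payload 9.7 kg.
Tool frame: the origin (TCP) lies on the centre line of the jaws, within the pads' length; the fingertips stand tip_reach ahead of it and the grasp point (between the pads) lies 2 mm behind it (tip_reach is the distance from the TCP to the fingertips, in m); z points along the fingers, y is the direction in which the jaws open and shut (so a half turn about z gives the same grasp; the last joint's range is limited). The gripper opens to 85 mm and grips with 20 to 120 N. Pads are 22 mm wide; open, the fingers measure 114 mm over their backs; the gripper's body (76 mm by 85 mm) begins 54 mm behind the grasp point. The pads swing forward as they close: fully open they stand 13 mm farther back than shut.
Start: joints at [76.547, 4.979, 10.078, 95.1, 0, 90], TCP at [0.128, 0.535, 0.248] pointing down, gripper open.
Joint ranges: [-179.16, 179.16], [-48.56, 103.87], [-65.8, 70.77], [-126.05, 130.52], [-82.76, 87.17], [-180, 180]. Speed limits (degrees/s): [127.2, 127.2, 147.25, 180, 180, 180].

INTERFACE

Orientations are given as [roll, pitch, yaw] about the fixed x, y, z axes, in that order (R = Rz(yaw) Ry(pitch) Rx(roll)).
In Python, from workcell import get_obs, camera, calibration, job_done, tip_reach gives the robot as it stands.
- The arm moves only by the tool apply_moves, never from a script. Its argument "rows" is a list of rows, each a list of 7 numbers: the shift along the world's x, y, z in mm, then the turn, a rotation vector about the world's x, y, z in degrees, then the closure, from 0 (fully open) to 1 (shut). A call has 1 to 20 rows; each row shifts and turns the commanded pose from where the row before left it; what a row does not reach is not made up. A row lasts 1/8 s, in which the tool goes at most 62.5 mm and 10.7 degrees, less where a joint would pass 70% of its speed; a pose out of reach is approached as far as the arm can. A call with a gripper value outside its range is refused whole. The fingers move at their own pace and stop on an object; "grip_force" is the grip in N (left out, the last holds). Time passes only in rows, so rows that do not move let the fingers close. It gives the time, the measured TCP pose, the force and the opening at its end, in the units of the state.
- get_obs(): the state, without advancing time (a new reading comes with each control period).
- camera(name): name is "side" or "top" or "wrist"; returns the picture (400x640x3 uint8, red, green, blue); there is no depth.
- calibration(name): a dict with "intrinsics" (3x3 intrinsics, pixels), "dist" ([k1, k2, p1, p2, k3] as OpenCV has them; the pictures are not rectified), "T" (4x4, takes a point from camera to world coordinates); the wrist camera has in their place "mount" (4x4, takes a point from camera to tool coordinates, whose origin is the TCP and whose axes are the flange's). Camera axes: x right, y down, z forward; pixel columns grow to the right and rows downward; lengths in m; the calibration is good to about 2 mm. A picture is of the moment at which its call begins: read the wrist's pose just before it. calibration takes no time and is no camera call.
- job_done(): hands the job in, once; it reports no verdict.
The state is a dict: "time": time; "q": joint angles; "qd": joint speeds; "joint_efforts": joint torques, N m; "ee_pos": TCP position; "tcp_rot": TCP orientation; "wrist_force": force on the tool from outside, world axes, zero at the start; "torque": the same for the moment, N m; "opening": finger opening in m.
Only numpy, scipy, OpenCV 4.12 (cv2) and the standard library are available. Lean on these libraries where they do the work, as an engineer would, in place of code of your own. Each camera call takes 0.05 s, during which the arm holds its last target.

## Working session

There is one attempt and no reset: what is moved stays moved. The work goes in short steps, Python scripts to look and compute and a tool call to move; the robot and the scene stay as the last step left them, time stands still between calls to the robot, and variables do not carry over. Pictures are saved under pics/ and viewed, and the job is handed in when it is done.

Besides the shell and the picture viewer there is one more tool, called by a JSON object that holds its "api" and its "payload", one argument or row to a line. apply_moves: Moves the arm, as the interface text tells. Its arguments: {"type":"object","properties":{"rows":{"type":"array","items":{"type":"array","items":{"type":"number"}}},"grip_force":{"type":"number"}},"required":["rows"]}

```bash
mkdir -p pics; ls; cat > h.py <<'E'
import numpy as np, cv2
from workcell import get_obs, camera, calibration, job_done, tip_reach
def save(n,f):
    im=camera(n); cv2.imwrite('pics/'+f,im[:,:,::-1]); return im
E
python3 - <<'E'
from h import *
o=get_obs(); print({k:np.round(v,3) for k,v in o.items()})
print(tip_reach if not callable(tip_reach) else tip_reach())
for n in ['side','top','wrist']:
    save(n,n+'0.png')
    c=calibration(n); print(n,{k:np.round(v,4).tolist() for k,v in c.items()})
E
```

```text
pics
{'time': np.float64(0.0), 'q': array([ 7.6548e+01,  5.0120e+00,  1.0035e+01,  9.5100e+01, -1.0000e-03,
        9.0001e+01]), 'qd': array([-0.009, -0.067,  0.029,  0.106, -0.007,  0.024]), 'joint_efforts': array([-1.0000e-03, -5.2039e+01,  4.6481e+01,  1.6000e-02, -0.0000e+00,
       -0.0000e+00]), 'ee_pos': array([0.128, 0.535, 0.248]), 'tcp_rot': array([-1.79923e+02,  1.00000e-03,  1.66546e+02]), 'wrist_force': array([ 0.916, -0.413,  0.494]), 'torque': array([0.015, 0.052, 0.006]), 'opening': np.float64(0.085)}
0.017
side {'intrinsics': [[470.1233, 0.0, 320.9053], [0.0, 470.1233, 190.3449], [0.0, 0.0, 1.0]], 'dist': [0.0093, 0.0, 0.0, 0.0, 0.0], 'T': [[0.8679, -0.3713, 0.33, 0.1552], [-0.4967, -0.6599, 0.5638, -0.6609], [0.0084, -0.6532, -0.7571, 0.912], [0.0, 0.0, 0.0, 1.0]]}
top {'intrinsics': [[389.3449, 0.0, 314.7283], [0.0, 389.3449, 205.9332], [0.0, 0.0, 1.0]], 'dist': [-0.0499, 0.0, 0.0, 0.0, 0.0], 'T': [[0.0088, -0.9996, 0.0253, 0.4913], [-1.0, -0.0088, 0.0001, -0.0688], [0.0002, -0.0253, -0.9997, 0.9933], [0.0, 0.0, 0.0, 1.0]]}
wrist {'intrinsics': [[297.5432, 0.0, 319.969], [0.0, 297.5432, 201.2014], [0.0, 0.0, 1.0]], 'dist': [-0.0475, 0.0, 0.0, 0.0, 0.0], 'mount': [[0.0007, -0.956, -0.2934, 0.0741], [1.0, 0.0007, 0.0001, 0.0012], [0.0001, -0.2934, 0.956, -0.125], [0.0, 0.0, 0.0, 1.0]]}
```

View pics/top0.png

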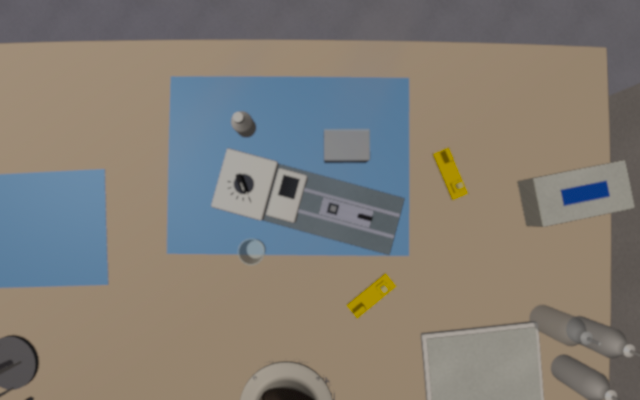

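View pics/side0.png

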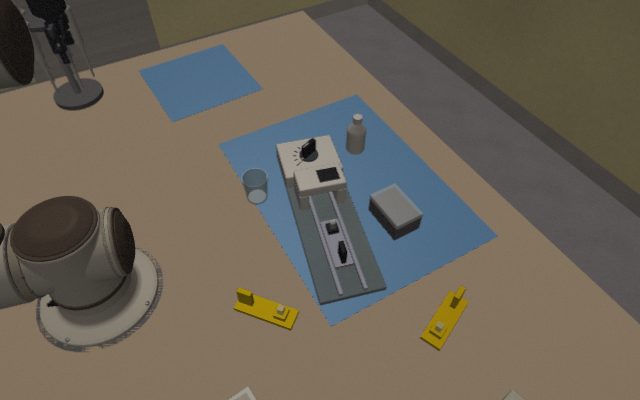

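View pics/wrist0.png

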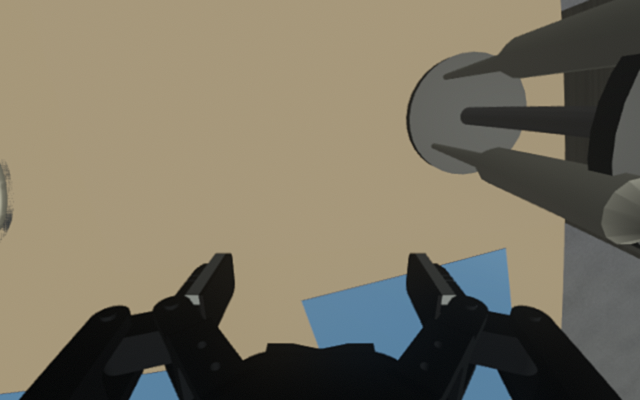

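Candidates for the carrier are the aluminium sled with the black tab in the track at top (366,217), the yellow look-alike at (450,173), and the yellow look-alike at (372,296). I choose the one in the track. Next I check it in a close crop.

```bash
python3 - <<'E'
import cv2
a=cv2.imread('pics/top0.png')[140:265,200:420]; cv2.imwrite('pics/topc.png',cv2.resize(a,None,fx=3.6,fy=3.6,interpolation=cv2.INTER_CUBIC))
a=cv2.imread('pics/side0.png')[125:310,220:440]; cv2.imwrite('pics/sidec.png',cv2.resize(a,None,fx=3.2,fy=3.2,interpolation=cv2.INTER_CUBIC))
E
```

```text
(no output)
```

View pics/topc.png

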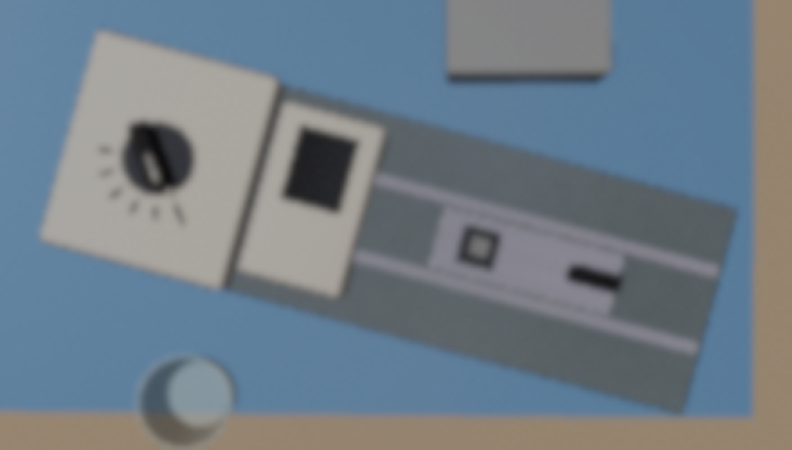

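View pics/sidec.png

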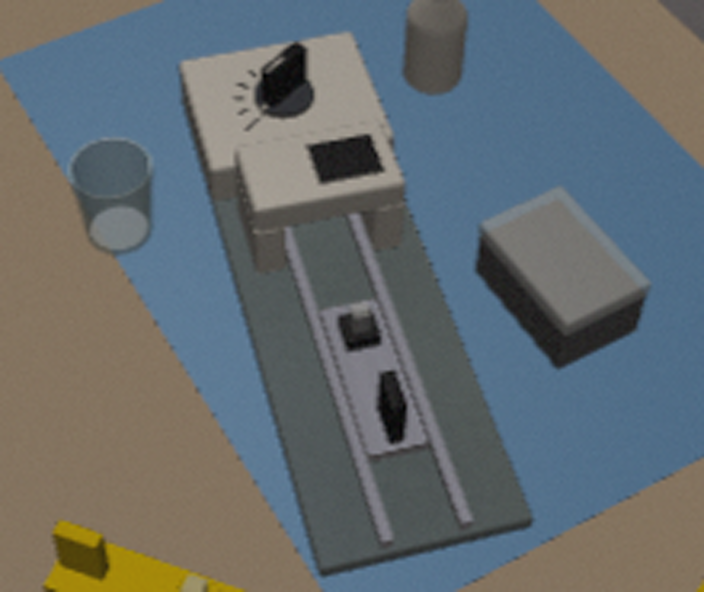

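```bash
cat > fit.py <<'E'
from h import *
from scipy.optimize import least_squares
P={'top':[((98,30),75,200,50),((40,238),-75,200,50),((278,78),75,70,50),((222,290),-75,70,50),((738,210),75,-260,12),((682,413),-75,-260,12),((386,127),58,-10,86),((342,297),-58,-10,86)],
'side':[((180,62),-75,200,50),((353,33),75,200,50),((321,570),-75,-260,12),((530,520),75,-260,12),((403,185),58,-10,86)]}
S={'top':(3.6,200,140),'side':(3.2,220,125)}
def px(n,p): s,a,b=S[n]; return np.array([(p[0]+.5)/s-.5+a,(p[1]+.5)/s-.5+b])
def proj(n,X):
    c=calibration(n);T=np.linalg.inv(np.array(c['T']))
    r=cv2.Rodrigues(T[:3,:3])[0]
    return cv2.projectPoints(np.array(X,float).reshape(-1,1,3),r,T[:3,3],np.array(c['intrinsics']),np.array(c['dist']))[0][:,0]
def ray(n,p,z):
    c=calibration(n);T=np.array(c['T'])
    u=cv2.undistortPoints(np.array([[p]],float),np.array(c['intrinsics']),np.array(c['dist']))[0,0]
    d=T[:3,:3]@[u[0],u[1],1]; return T[:3,3]+d*(z-T[2,3])/d[2]
def R(v,pts):
    c,s=np.cos(v[2]),np.sin(v[2]); return np.array(pts)@np.array([[c,-s,0],[s,c,0],[0,0,1]]).T+[v[0],v[1],0]
def res(v,ns=('top','side'),sep=False):
    out=[]
    for n in ns:
        pts=R(v,[np.array(q[1:])/1000 for q in P[n]]); out.append(proj(n,pts)-[px(n,q[0]) for q in P[n]])
    return np.concatenate(out).ravel()
if __name__=='__main__':
    for ns in [('top',),('side',),('top','side')]:
        s=least_squares(res,[.45,-.05,0],args=(ns,)); print(ns,s.x[:2].round(4),np.degrees(s.x[2]).round(2)); print(np.round(s.fun.reshape(-1,2),1).tolist())
    v=s.x; c,si=np.cos(v[2]),np.sin(v[2]); M=np.array([[c,si],[-si,c]])
    for nm,p,z in [('tab top',(594,277),.067),('knob',(157,158),.094)]:
        w=ray('top',px('top',p),z); print(nm,w.round(4),(M@(w[:2]-v[:2])).round(4))
    for nm,p,z in [('tab top',(389,379),.067),('knob',(287,72),.094)]:
        w=ray('side',px('side',p),z); print('side',nm,w.round(4),(M@(w[:2]-v[:2])).round(4))
    w=ray('top',px('top',(200,385)),.04);print('beaker',w)
    w=ray('top',px('top',(480,248)),.052);print('cuv',w,(M@(w[:2]-v[:2])).round(4))
    np.save('v.npy',v)
E
python3 fit.py
```

```text
('top',) [ 0.5334 -0.0262] -14.78
[[-0.4, -0.9], [-0.9, 0.6], [0.8, -0.3], [-0.1, 0.3], [0.3, -0.5], [0.5, 0.4], [0.4, -0.2], [-0.5, 0.5]]
('side',) [ 0.5277 -0.0287] -15.01
[[-0.9, -0.9], [-0.3, -1.3], [-1.2, 0.9], [1.1, 0.5], [1.2, -0.4]]
('top', 'side') [ 0.5314 -0.0268] -15.01
[[0.0, -0.3], [-0.7, 1.1], [1.2, 0.4], [0.1, 1.0], [0.5, 0.7], [0.5, 1.6], [0.7, 0.7], [-0.4, 1.4], [0.1, -1.8], [0.5, -2.2], [-0.1, -0.6], [2.0, -0.9], [2.1, -1.5]]
tab top [ 0.4904 -0.1878  0.067 ] [ 0.0021 -0.1661]
knob [0.5645 0.0974 0.094 ] [-0.0002  0.1285]
side tab top [ 0.4869 -0.1842  0.067 ] [-0.0023 -0.1636]
side knob [0.5572 0.0859 0.094 ] [-0.0042  0.1155]
beaker [0.41460174 0.07604977 0.04      ]
cuv [ 0.50919236 -0.11292039  0.052     ] [ 0.0009 -0.089 ]
```

Tab measured in the track at about (0.489,-0.186), with reader yaw about -14.9°. Both fit the geometry (lateral about 0, knob at y≈0.13). Moving above the tab now.

{"api": "apply_moves", "payload": {
  "rows": [
    [24,-48,0,0,0,-6.1,0],
    [24,-48,0,0,0,-6.1,0],
    [24,-48,0,0,0,-6.1,0],
    [24,-48,0,0,0,-6.1,0],
    [24,-48,0,0,0,-6.1,0],
    [24,-48,0,0,0,-6.1,0],
    [24,-48,0,0,0,-6.1,0],
    [24,-48,0,0,0,-6.1,0],
    [24,-48,0,0,0,-6.1,0],
    [24,-48,0,0,0,-6.1,0],
    [24,-48,0,0,0,-6.1,0],
    [24,-48,0,0,0,-6.1,0],
    [24,-48,0,0,0,-6.1,0],
    [24,-48,0,0,0,-6.1,0],
    [24,-48,0,0,0,-6.1,0],
    [0,0,0,0,0,0,0],
    [0,0,0,0,0,0,0]
  ]
}}

```text
time: 2.28
ee_pos: [0.4876, -0.185, 0.2479]
tcp_rot: [-179.9, -0.0, 75.1]
wrist_force: [-1.0, -0.5, -0.2]
opening: 0.0856
```

```bash
python3 - <<'E'
from h import *
o=get_obs(); print(o['q'].round(2),o['ee_pos'],o['tcp_rot'])
save('wrist','w1.png')
E
```

```text
[-2.078e+01  1.120e+00  6.010e+00  9.496e+01  1.000e-02  8.417e+01] [ 0.4876426  -0.18495182  0.24793235] [-1.79936083e+02 -1.75309112e-02  7.50552078e+01]
```

View pics/w1.png

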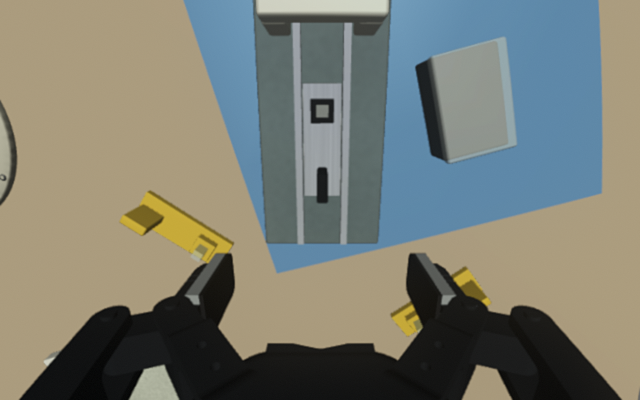

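```bash
python3 - <<'E'
import cv2
a=cv2.imread('pics/w1.png')[0:250,245:400]; cv2.imwrite('pics/w1c.png',cv2.resize(a,None,fx=2.4*1.6,fy=2.4,interpolation=cv2.INTER_CUBIC))
a=cv2.imread('pics/w1.png')[155:250,260:390]; cv2.imwrite('pics/w1d.png',cv2.resize(a,None,fx=6,fy=6,interpolation=cv2.INTER_CUBIC))
E
```

```text
(no output)
```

View pics/w1d.png

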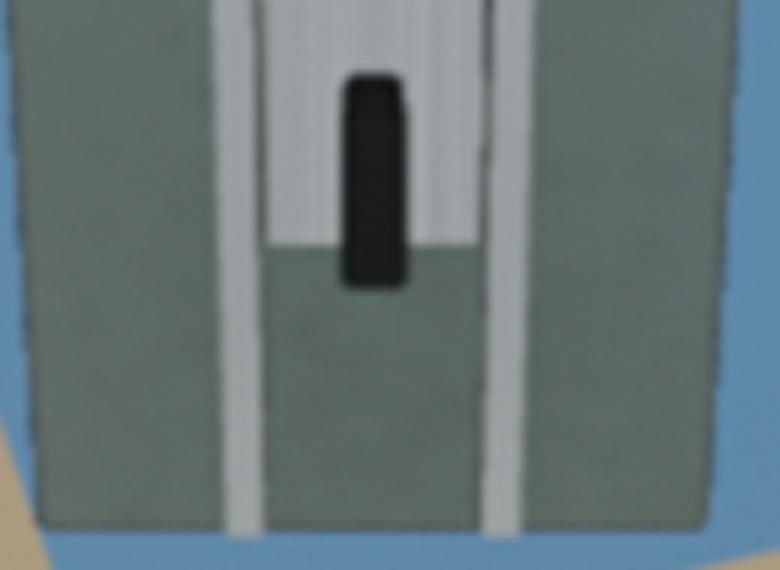

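```bash
cat >> h.py <<'E'
def wray(p,z,o=None):
    from scipy.spatial.transform import Rotation as Ro
    c=calibration('wrist'); o=o or get_obs()
    T=np.eye(4);T[:3,:3]=Ro.from_euler('xyz',o['tcp_rot'],degrees=True).as_matrix();T[:3,3]=o['ee_pos']
    T=T@np.array(c['mount'])
    u=cv2.undistortPoints(np.array([[p]],float),np.array(c['intrinsics']),np.array(c['dist']))[0,0]
    d=T[:3,:3]@[u[0],u[1],1]; return T[:3,3]+d*(z-T[2,3])/d[2]
E
python3 - <<'E'
from h import *
q=lambda u,v:((u+.5)/6-.5+260,(v+.5)/6-.5+155)
v=np.load('v.npy')
W={}
for n,p,z in [('tabrear',(376,288),.067),('plL',(38,527),.012),('plR',(706,525),.012),('rL',(225,535),.022),('rR',(522,535),.022),('sL',(266,245),.022),('sR',(481,243),.022)]:
    W[n]=wray(q(*p),z)[:2]
a=W['plR']-W['plL'];print(np.linalg.norm(a),np.degrees(np.arctan2(a[1],a[0])))
a=W['rR']-W['rL'];print(np.linalg.norm(a),np.degrees(np.arctan2(a[1],a[0])))
th=np.radians(-14.95);M=np.array([[np.cos(th),np.sin(th)],[-np.sin(th),np.cos(th)]])
o1=(W['plR']+W['plL'])/2-M.T@[0,-.26]; o2=(W['rR']+W['rL'])/2-M.T@[0,-.255]
print('origin',o1,o2, v)
for n in W: print(n,W[n].round(4),(M@(W[n]-(o1+o2)/2)).round(4))
print('tabcentre',W['tabrear']+M.T@[0,.016], (W['sL']+W['sR'])/2+M.T@[0,.020])
E
```

```text
0.14801610793843537 -14.67886913890902
0.06400606256052861 -14.867480453391932
origin [ 0.53392205 -0.0227792 ] [ 0.53355701 -0.02516809] [ 0.53140479 -0.02676227 -0.26202997]
tabrear [ 0.4857 -0.2041] [ 1.000e-04 -1.864e-01]
plL [ 0.3953 -0.2552] [-0.0741 -0.2591]
plR [ 0.5384 -0.2927] [ 0.0739 -0.2584]
rL [ 0.4368 -0.2633] [-0.0319 -0.2562]
rR [ 0.4987 -0.2797] [ 0.0321 -0.2562]
sL [ 0.4631 -0.2031] [-0.0221 -0.1913]
sR [ 0.5057 -0.2139] [ 0.0219 -0.1908]
tabcentre [ 0.48982219 -0.18866255] [ 0.4895213  -0.18918205]
```

{"api": "apply_moves", "payload": {
  "rows": [
    [2,-4,-41,0,0,0,0],
    [0,0,-40,0,0,0,0],
    [0,0,-40,0,0,0,0],
    [0,0,-40,0,0,0,0.3],
    [0,0,-40,0,0,0,0.5],
    [0,0,0,0,0,0,0.7],
    [0,0,0,0,0,0,1],
    [0,0,0,0,0,0,1],
    [0,0,0,0,0,0,1],
    [0,0,0,0,0,0,1]
  ],
  "grip_force": 20
}}

```text
time: 3.58
ee_pos: [0.4902, -0.1888, 0.0492]
tcp_rot: [179.9, -0.0, 75.1]
wrist_force: [-5.2, 4.5, 4.3]
opening: 0.0118
```

```bash
python3 - <<'E'
from h import *
save('wrist','w2.png')
E
```

```text
(no output)
```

View pics/w2.png

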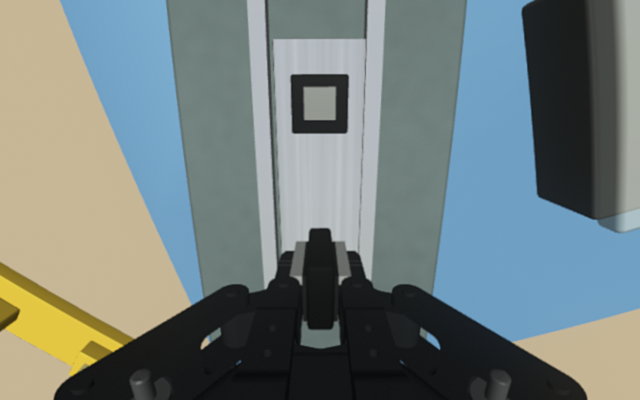

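{"api": "apply_moves", "payload": {
  "rows": [
    [2.6,9.7,0,0,0,0,1],
    [2.6,9.7,0,0,0,0,1],
    [2.6,9.7,0,0,0,0,1],
    [2.6,9.7,0,0,0,0,1],
    [2.6,9.7,0,0,0,0,1],
    [2.6,9.7,0,0,0,0,1],
    [2.6,9.7,0,0,0,0,1],
    [2.6,9.7,0,0,0,0,1],
    [2.6,9.7,0,0,0,0,1],
    [2.6,9.7,0,0,0,0,1],
    [0,0,0,0,0,0,1]
  ]
}}

```text
time: 5.0
ee_pos: [0.5158, -0.0922, 0.0492]
tcp_rot: [180.0, 0.1, 75.1]
wrist_force: [-7.5, 0.8, 6.2]
opening: 0.0117
```

{"api": "apply_moves", "payload": {
  "rows": [
    [1,3.9,0,0,0,0,1],
    [1,3.9,0,0,0,0,1],
    [0.5,1.9,0,0,0,0,1],
    [0,0,0,0,0,0,1]
  ]
}}

```text
time: 5.5
ee_pos: [0.5182, -0.0833, 0.0492]
tcp_rot: [180.0, 0.1, 75.0]
wrist_force: [-7.8, -5.0, 6.3]
opening: 0.0116
```

{"api": "apply_moves", "payload": {
  "rows": [
    [0.5,1.9,0,0,0,0,1],
    [0.5,1.9,0,0,0,0,1],
    [0,0,0,0,0,0,1]
  ]
}}

```text
time: 5.88
ee_pos: [0.5192, -0.0796, 0.0492]
tcp_rot: [180.0, 0.1, 75.0]
wrist_force: [-8.6, -5.8, 6.2]
opening: 0.0118
```

{"api": "apply_moves", "payload": {
  "rows": [
    [0.5,1.9,0,0,0,0,1],
    [0,0,0,0,0,0,1]
  ]
}}

```text
time: 6.12
ee_pos: [0.5196, -0.0778, 0.0492]
tcp_rot: [180.0, 0.1, 75.0]
wrist_force: [-8.8, -6.1, 5.3]
opening: 0.0118
```

{"api": "apply_moves", "payload": {
  "rows": [
    [0.5,1.9,0,0,0,0,1],
    [0,0,0,0,0,0,1]
  ]
}}

```text
time: 6.38
ee_pos: [0.5197, -0.0775, 0.0493]
tcp_rot: [180.0, 0.4, 74.9]
wrist_force: [-11.0, -15.6, 7.5]
opening: 0.0119
```

{"api": "apply_moves", "payload": {
  "rows": [
    [0.5,1.9,0,0,0,0,1],
    [0,0,0,0,0,0,1]
  ]
}}

```text
time: 6.62
ee_pos: [0.5198, -0.0772, 0.0494]
tcp_rot: [179.9, 0.6, 74.9]
wrist_force: [-14.0, -26.1, 8.6]
opening: 0.0116
```

{"api": "apply_moves", "payload": {
  "rows": [
    [-0.3,-1,0,0,0,0,1],
    [0,0,0,0,0,0,0.4],
    [0,0,0,0,0,0,0.4],
    [0,0,0,0,0,0,0.4],
    [0,0,25,0,0,0,0.4],
    [0,0,40,0,0,0,0.4],
    [0,0,40,0,0,0,0.4],
    [0,0,0,0,0,0,0.4]
  ]
}}

```text
time: 7.62
ee_pos: [0.5223, -0.0738, 0.1558]
tcp_rot: [179.7, -0.0, 75.1]
wrist_force: [0.7, -0.4, -0.7]
opening: 0.0511
```

```bash
python3 - <<'E'
from h import *
o=get_obs();print(o['ee_pos'],o['tcp_rot'])
save('wrist','w3.png')
a=cv2.imread('pics/w3.png')
cv2.imwrite('pics/w3c.png',a)
b=save('top','t3.png'); b=cv2.imread('pics/t3.png')[140:265,200:420]; cv2.imwrite('pics/t3c.png',cv2.resize(b,None,fx=3.6,fy=3.6,interpolation=cv2.INTER_CUBIC))
b=save('side','s3.png'); b=cv2.imread('pics/s3.png')[125:310,220:440]; cv2.imwrite('pics/s3c.png',cv2.resize(b,None,fx=3.2,fy=3.2,interpolation=cv2.INTER_CUBIC))
E
```

```text
[ 0.52228623 -0.07384863  0.15579733] [ 1.79676658e+02 -4.67874674e-02  7.50747012e+01]
```

View pics/w3.png

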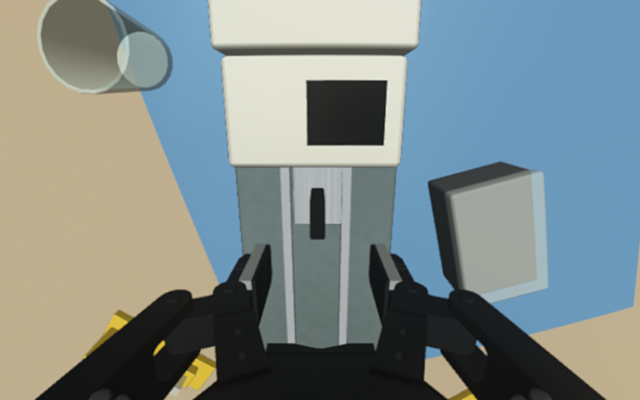

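View pics/s3c.png

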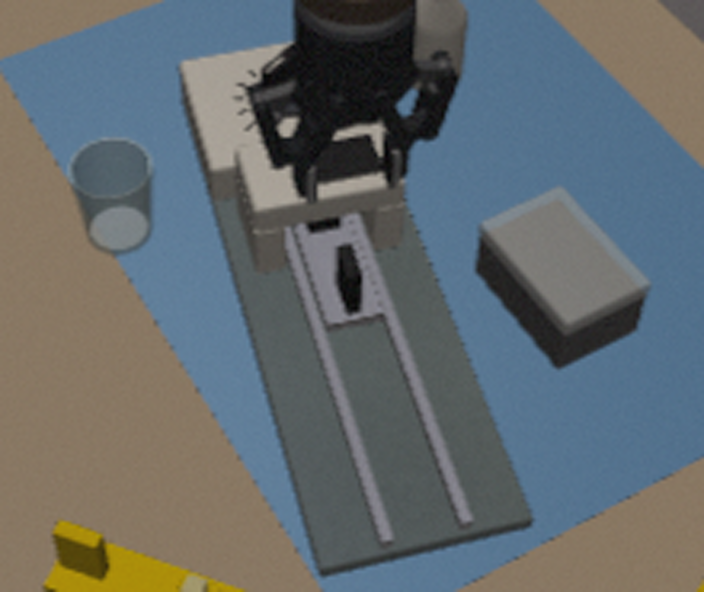

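```bash
python3 - <<'E'
from h import *
th=np.radians(-14.9);M=np.array([[np.cos(th),np.sin(th)],[-np.sin(th),np.cos(th)]])
o0=np.array([.5337,-.024])
for n,p,z in [('trail',(317,223.5),.022),('tabrear',(318,239.5),.067),('headtopfrontL',(230,163),.086),('headR',(401,163),.086),('backL',(222,55),.086),('backR',(406,55),.086),('deckL',(212,47),.05),('deckR',(417,47),.05)]:
    w=wray(p,z)[:2]; print(n,w.round(4),(M@(w-o0)).round(4))
a=cv2.imread('pics/w3.png')[150:250,220:420]; cv2.imwrite('pics/w3c.png',cv2.resize(a,None,fx=4,fy=4,interpolation=cv2.INTER_CUBIC))
E
```

```text
trail [ 0.5124 -0.0958] [-0.0021 -0.0748]
tabrear [ 0.5147 -0.0918] [-0.0009 -0.0704]
headtopfrontL [ 0.4759 -0.0169] [-0.0576 -0.008 ]
headR [ 0.5828 -0.0454] [ 0.053 -0.008]
backL [0.4929 0.0452] [-0.0573  0.0564]
backR [0.5978 0.0172] [0.0513 0.0563]
deckL [0.4788 0.0607] [-0.0749  0.0678]
deckR [0.6171 0.0238] [0.0683 0.0676]
```

View pics/w3c.png

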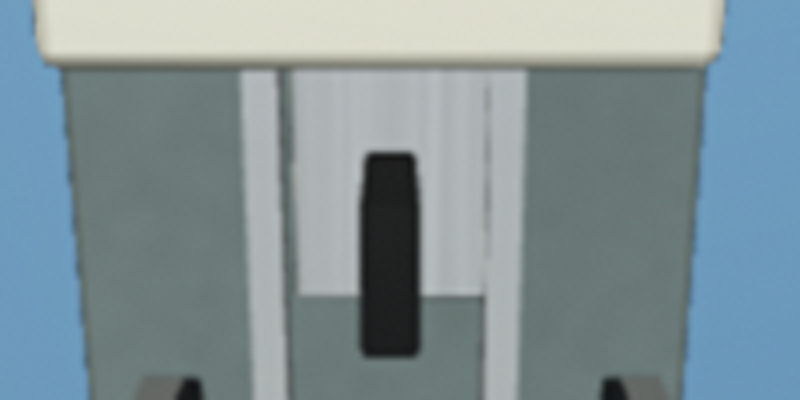

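View pics/t3c.png

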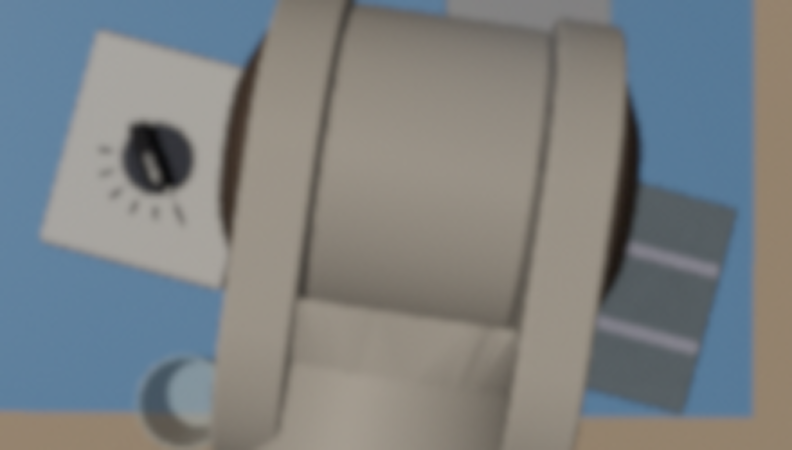

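Carrier is home: trailing edge measured at y=-74.8 mm against -75 expected, and the push force rose sharply at the stop. Now over the knob with the yaw for the rest angle.

{"api": "apply_moves", "payload": {
  "rows": [
    [0,0,44,0,0,10.5,0.2],
    [4,16,0,0,0,10.5,0.2],
    [4,16,0,0,0,10.5,0.2],
    [4,16,0,0,0,10.5,0.2],
    [4,16,0,0,0,10.5,0.2],
    [4,16,0,0,0,10.5,0.2],
    [4,16,0,0,0,10.5,0.2],
    [4,16,0,0,0,10.5,0.2],
    [4,16,0,0,0,10.5,0.2],
    [4,16,0,0,0,10.5,0.2],
    [4,16,0,0,0,10.5,0.2],
    [4,18,0,0,0,10.5,0.2],
    [0,0,0,0,0,0,0.2],
    [0,0,0,0,0,0,0.2]
  ]
}}

```text
time: 9.52
ee_pos: [0.5643, 0.1038, 0.1954]
tcp_rot: [180.0, -0.1, -159.1]
wrist_force: [0.9, 0.4, -0.7]
opening: 0.0687
```

```bash
python3 - <<'E'
from h import *
o=get_obs(); print(o['q'].round(2),o['ee_pos'],o['tcp_rot'])
save('wrist','w4.png')
E
```

```text
[ 1.043e+01  7.560e+00  7.020e+00  8.955e+01 -1.000e-02 -1.045e+01] [0.56427236 0.1037849  0.19537275] [ 1.79994369e+02 -8.94965585e-02 -1.59125435e+02]
```

View pics/w4.png

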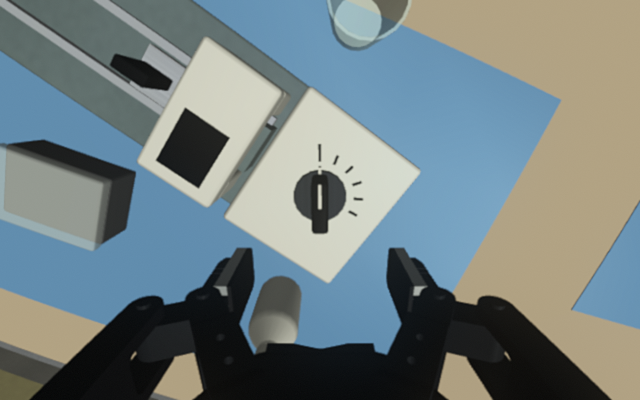

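```bash
python3 - <<'E'
from h import *
th=np.radians(-14.9);M=np.array([[np.cos(th),np.sin(th)],[-np.sin(th),np.cos(th)]])
o0=np.array([.5337,-.024])
o=get_obs(); yw=np.radians(o['tcp_rot'][2]); tx=np.array([np.cos(yw),np.sin(yw)]); ty=np.array([np.sin(yw),-np.cos(yw)])
D=[]
for n,p,z in [('barFrontTop',(319.5,178),.094),('barRear',(319.5,233),.094),('deckA',(311,88),.05),('deckB',(420,171),.05),('deckC',(329,283),.05),('deckD',(225,216),.05),('bottlebase',(286,279),.06),('bottletop',(263,350),.115),('skirtL',(293,195),.056),('skirtR',(346,195),.056)]:
    w=wray(p,z)[:2]; d=w-o['ee_pos'][:2]; print(n,w.round(4),'reader',(M@(w-o0)).round(4),'tool',np.round([d@tx,d@ty],4))
    if 'deck' in n: D.append(w)
print('deckcentre',np.mean(D,axis=0))
a=cv2.imread('pics/w4.png')[130:260,250:410]; cv2.imwrite('pics/w4c.png',cv2.resize(a,None,fx=4.5,fy=4.5,interpolation=cv2.INTER_CUBIC))
E
```

```text
barFrontTop [0.5428 0.0956] reader [-0.022   0.1179] tool [0.023  0.0002]
barRear [0.586  0.1121] reader [0.0155 0.145 ] tool [-0.0232  0.0002]
deckA [0.4807 0.064 ] reader [-0.0738  0.0715] tool [ 0.0922 -0.0072]
deckB [0.5123 0.1837] reader [-0.0741  0.1952] tool [0.0201 0.0934]
deckC [0.6528 0.1481] reader [0.0708 0.197 ] tool [-0.0985  0.0101]
deckD [0.6198 0.0267] reader [0.0702 0.0711] tool [-0.0244 -0.0916]
bottlebase [0.6581 0.1037] reader [0.0874 0.1554] tool [-0.0876 -0.0333]
bottletop [0.6981 0.1025] reader [0.1263 0.1645] tool [-0.1245 -0.0487]
skirtL [0.5744 0.0814] reader [0.0123 0.1123] tool [-0.0015 -0.0244]
skirtR [0.5569 0.1272] reader [-0.0164  0.1521] tool [-0.0014  0.0247]
deckcentre [0.56640835 0.10565835]
```

View pics/w4c.png

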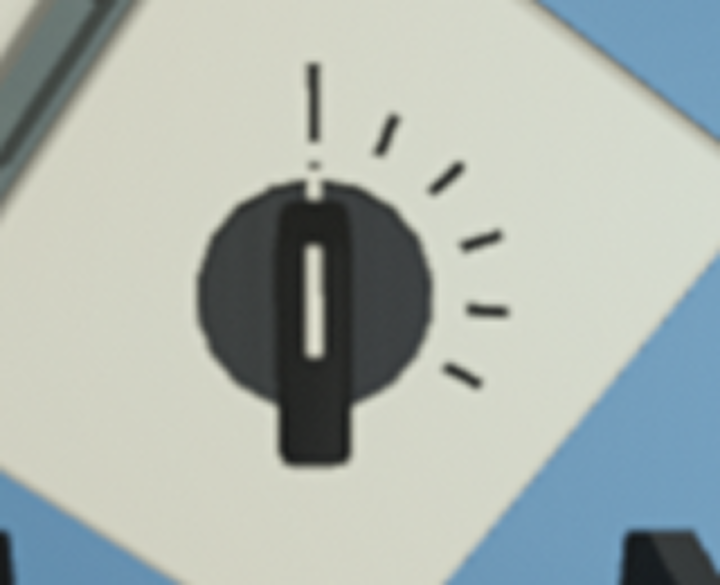

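{"api": "apply_moves", "payload": {
  "rows": [
    [1,0.5,-38,0,0,0,0.3],
    [0,0,-38,0,0,0,0.4],
    [0,0,-38,0,0,0,0.5],
    [0,0,0,0,0,0,0.6],
    [0,0,0,0,0,0,0.7],
    [0,0,0,0,0,0,1],
    [0,0,0,0,0,0,1],
    [0,0,0,0,0,0,1],
    [0,0,0,0,0,0,1]
  ],
  "grip_force": 50
}}

```text
time: 10.7
ee_pos: [0.5667, 0.1043, 0.0846]
tcp_rot: [-179.9, 0.2, -159.0]
wrist_force: [-0.5, -2.8, 7.1]
opening: 0.0134
```

```bash
python3 - <<'E'
from h import *
o=get_obs(); print(o['q'].round(2),o['tcp_rot'],o['torque'].round(3),o['wrist_force'])
save('wrist','w5.png')
E
```

```text
[ 1.045e+01  8.320e+00 -4.370e+00  7.711e+01 -5.000e-02 -1.056e+01] [-179.91635043    0.18254826 -158.98334501] [-0.581  0.14   0.013] [-0.49706536 -2.79370871  7.09454317]
```

View pics/w5.png

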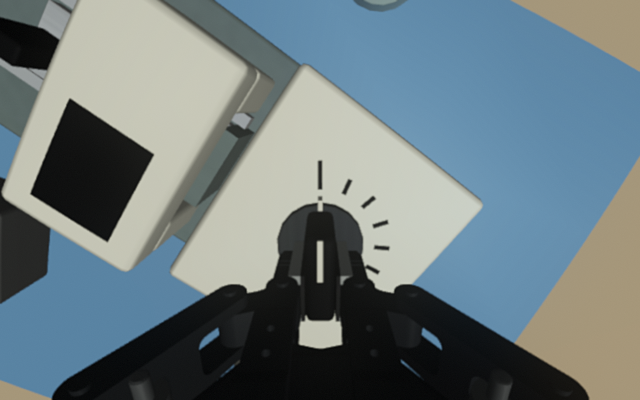

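{"api": "apply_moves", "payload": {
  "rows": [
    [0,0,0,0,0,-4,1],
    [0,0,0,0,0,-4,1],
    [0,0,0,0,0,-4,1],
    [0,0,0,0,0,-4,1],
    [0,0,0,0,0,-4,1],
    [0,0,0,0,0,-4,1],
    [0,0,0,0,0,-4,1],
    [0,0,0,0,0,-4,1],
    [0,0,0,0,0,-4,1],
    [0,0,0,0,0,-4,1],
    [0,0,0,0,0,-4,1],
    [0,0,0,0,0,-4,1],
    [0,0,0,0,0,0,1]
  ]
}}

```text
time: 12.38
ee_pos: [0.5668, 0.1038, 0.0846]
tcp_rot: [180.0, 0.2, 152.9]
wrist_force: [-0.8, -6.4, 7.7]
opening: 0.0134
```

```bash
python3 - <<'E'
from h import *
o=get_obs(); print(o['q'].round(2),o['tcp_rot'],o['torque'].round(3),o['wrist_force'])
save('wrist','w6.png')
E
```

```text
[10.43  8.32 -4.37 77.12 -0.12 37.49] [179.98257334   0.21656188 152.9368394 ] [-1.302  0.134  0.089] [-0.79011011 -6.37990541  7.74622144]
```

View pics/w6.png

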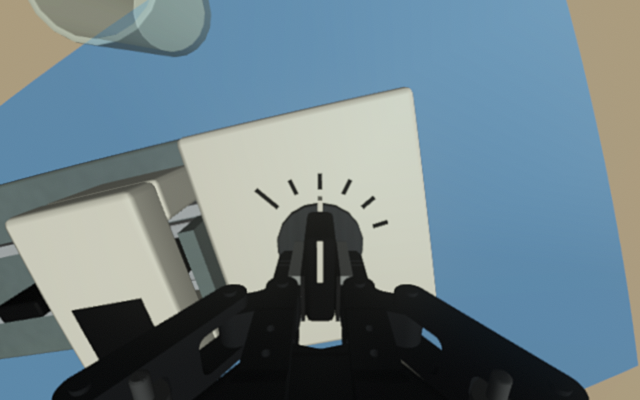

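The pointer is at the second short tick, in line with the bar, and the knob follows the gripper. Another 24°.

{"api": "apply_moves", "payload": {
  "rows": [
    [0,0,0,0,0,-3,1],
    [0,0,0,0,0,-3,1],
    [0,0,0,0,0,-3,1],
    [0,0,0,0,0,-3,1],
    [0,0,0,0,0,-3,1],
    [0,0,0,0,0,-3,1],
    [0,0,0,0,0,-3,1],
    [0,0,0,0,0,-3,1],
    [0,0,0,0,0,0,1],
    [0,0,0,0,0,0,1],
    [0,0,0,0,0,0,1]
  ]
}}

```text
time: 13.8
ee_pos: [0.5666, 0.1035, 0.0846]
tcp_rot: [179.9, 0.2, 129.0]
wrist_force: [-1.3, -7.8, 7.8]
opening: 0.0131
```

```bash
python3 - <<'E'
from h import *
o=get_obs(); print(o['q'].round(2),o['qd'].round(2),o['tcp_rot'],o['torque'].round(3),o['wrist_force'])
save('wrist','w7.png');save('side','s7.png')
a=cv2.imread('pics/w7.png')[130:340,220:420]; cv2.imwrite('pics/w7c.png',cv2.resize(a,None,fx=2.8,fy=2.8,interpolation=cv2.INTER_CUBIC))
b=cv2.imread('pics/s7.png')[125:310,220:440]; cv2.imwrite('pics/s7c.png',cv2.resize(b,None,fx=3.2,fy=3.2,interpolation=cv2.INTER_CUBIC))
E
```

```text
[10.42  8.32 -4.38 77.15 -0.14 61.44] [-0.05  0.07  0.06  0.08  0.1   0.03] [179.93115644   0.19849598 128.9826956 ] [-1.608  0.383  0.073] [-1.32035535 -7.7919725   7.81612676]
```

View pics/w7c.png

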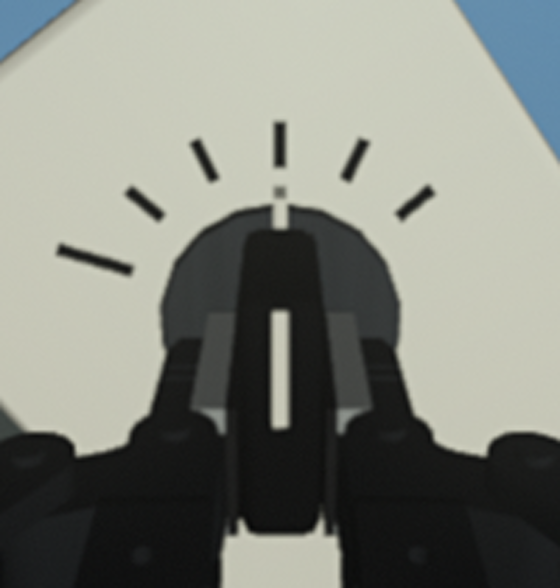

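View pics/s7c.png

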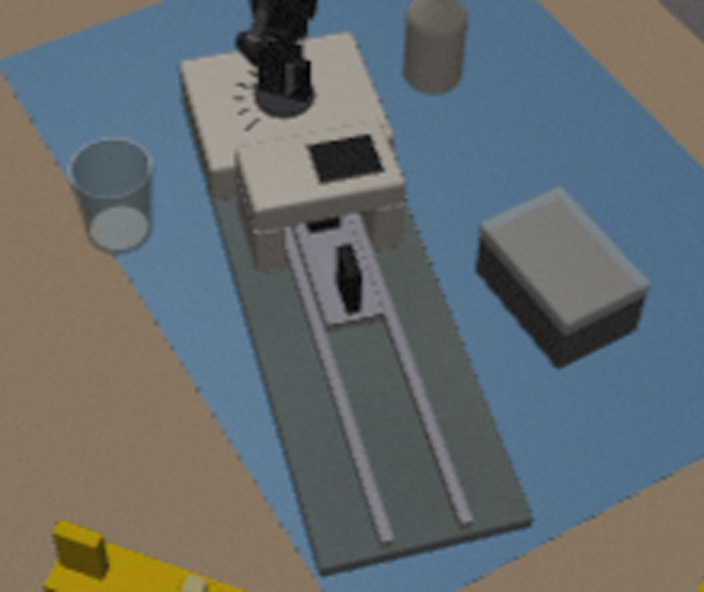

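The knob pointer is exactly on the third short tick, with two ticks left beyond it. The carrier is unchanged at home, and the bystanders have not moved.

```bash
python3 -c "
from workcell import job_done,get_obs
print(job_done()); print(get_obs()['time'],get_obs()['tcp_rot'])"
```

```text
the job is handed in; nothing more can be done
None
the job is handed in; nothing more can be done
```

I slid the carrier home against the end stop, turned the knob to the third click, and handed the job in at about 14 s with the gripper still holding the knob. No verdict was reported.

- **Carrier:** I gripped the black tab and pushed until the force rose sharply at the stop, to about 26 N. Its trailing edge then measured y = -74.8 mm against the -75 mm expected. The last side picture shows it still there.
- **Knob:** I gripped the bar with 50 N and turned it 72° clockwise. The tool's measured turn was 72.0°. The last wrist picture shows the pointer on the third short tick, with two ticks left beyond it, and the arm was still.
- **Bystanders:** the bottle, beaker and tip box look unmoved between the first and last side pictures. I did not touch the yellow look-alikes.
- **Disagreements:** the top and side fits of the photometer's position differed by about 6 mm, so I used the closer wrist views. The wrist views also put the centres of the head and deck 2 to 3 mm off the rails' centre line. After the knob grip closed, the TCP stood about 3 mm higher than commanded with roughly 8 N upward on the wrist, well under the limits.

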